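# Drive the seated disc out of its stand with the ejector rod

## Task

One of the two press-out stands still has a turned steel disc stuck in its bore. Take the ejector rod from its holder, push it foot first down that bore until the disc is driven out and drops to the floor of the stand, and leave the rod standing in the bore with its collar down on the stand. Move the disc with the rod only, never with the fingers.

Things in the scene. Friction and masses are not known exactly. Their poses are not given: they have to be found in the camera images.
- rod_grip (a point): Loose steel ejector rod, 0.2 kg, upright in a fixed black block (76x76x65 mm). Handle 24 mm dia, 56 long, grooved; below it a collar 60 dia, 6 thick, resting on the block; then the foot, 28 dia, 55 long, down in the block's hole. Point: middle of the handle, 28 mm below the top, 34 above the collar's lower face, 89 above the foot's end. z: up the rod.
- loaded_stand_mouth (a point): Fixed metal stand holding the disc: 80x80 mm, 100 high, a bored block over an open chamber with an 8 mm floor. Point: centre of the bevelled mouth, on the top face, of a vertical through bore 40 mm dia; z up. Spring balls in the bore hold the disc from below: a push of up to 15 N drives it past them, free once its top is 40 mm below the mouth. The rod passes them until its collar lands.
- disc_center (a point): Turned steel disc, 36 mm in diameter, 14 mm thick, lying flat in the loaded stand's bore, its upper face 15 to 19 mm below the mouth. Point: its centre; z along its axis.
- empty_stand_mouth (a point): The other stand, of the same shape and size, fixed, with nothing in its bore (its floor shows through it); not to be used. Point: centre of its bore's mouth, on its top face; z up.
Not all that is in view belongs to the job. Leave any blue or turquoise look-alike of the part that bears disc_center alone.

How it is judged (in metres and radians):
On the way:
1. the rod's foot is in the loaded stand's bore while the disc is still seated (horizontal distance between rod_grip and loaded_stand_mouth below 0.018 m and z of rod_grip in the frame of loaded_stand_mouth below 0.086 m and z of disc_center in the frame of loaded_stand_mouth above -0.045 m), for 0.02 s.
At the end, for the whole second after the job is handed in: The disc has left the bore and rests on the floor of the loaded stand (its centre more than 65 mm below the mouth, within 50 mm of the bore's axis); the rod stands in that bore, released and at rest, upright within 10 degrees and 14 mm of the axis, its collar on the stand's top to within 7 mm (z of disc_center in the frame of loaded_stand_mouth below -0.065 m and horizontal distance between disc_center and loaded_stand_mouth below 0.05 m and linear speed of each of seated_disc, ejector_rod below 0.02 m/s and horizontal distance between rod_grip and loaded_stand_mouth below 0.014 m and z of rod_grip in the frame of loaded_stand_mouth below 0.041 m and angle between rod_grip's own z axis and vertical below 0.17 rad); the robot touches nothing.
It fails at once if the fingers touch the disc (contact force between the fingers and seated_disc above 0.5 N).
It also fails if it takes over 51 s, if anything falls off the work surface, if the arm or the gripper's body presses on something with over 40 N, if the wrist force passes 120 N, or if a joint passes its speed limit or range.

## Robot

A 6-joint arm with a two-finger parallel gripper is mounted at the origin on a cart in front of the work surface, level with it; the furniture and walls round the work are solid. World frame = base frame: x ahead of the robot, y to its left, z up, the work surface at z = 0. Lengths are in m, angles in degrees, forces in N, time in s.
With the tool pointing down it reaches from about 0.325 to 0.85 m from the base axis. Payload 15.5 kg.
Tool frame: the origin (TCP) lies midway between the tips of the shut fingers; the grasp point (between the pads) lies 19 mm behind it; z points along the fingers, y is the line along which they close (so a half turn about z gives the same grasp; the last joint's range is limited). The gripper opens to 91 mm and grips with 3 to 60 N. Pads are 32 mm wide; open, the fingers measure 118 mm over their backs; the gripper's body (76 mm by 178 mm) begins 60 mm behind the grasp point.
Start: joints at [70.388, 28.281, 77.091, -0, 74.628, -5.472], TCP at [0.153, 0.606, 0.214] pointing down, gripper open.
Joint ranges: [-166.48, 166.48], [-47.26, 123.95], [12.59, 153.08], [-70.14, 250.14], [6.76, 159.57], [-176.63, 176.63]. Speed limits (degrees/s): [108.29, 108.29, 147.25, 172.46, 172.46, 172.46].

## Interface

Orientations are given as a 3x3 rotation matrix whose columns are the frame's x, y, z axes.
In Python, from bench import ctrl gives the robot as it stands. The module is installed in compiled form; this text tells all that it offers. Calls block until the motion is done:
- ctrl.goto(position, orientation): joint-space move of the TCP to a pose.
- ctrl.move_l(position, vel=0.15, ori=None, contact_N=None): straight line of the TCP; ori=None keeps the orientation; vel is the mean speed in m/s. With contact_N (N) it stops when the force on the tool has changed by that much, and returns True; else False.
- ctrl.movej(angles): joint-space move.
- ctrl.command_gripper(opening): opening from 0.0 (shut) to 1.0 (fully open); the grip force is fixed at half the most; returns when the fingers have stopped.
- ctrl.sleep(seconds).
- ctrl.ik(position, orientation): joint angles nearest the present ones, or None.
- ctrl.read_camera(name): name is "scene" or "top" or "wrist"; returns the picture (384x512x3 uint8, blue, green, red); there is no depth.
- ctrl.camera_params(name): a dict with "fx", "fy", "cx", "cy" (pixels), "pose" (4x4, takes a point from camera to world coordinates); the wrist camera has in their place "T_tool_cam" (4x4, takes a point from camera to tool coordinates, whose origin is the TCP and whose axes are the flange's). Camera axes: x right, y up, looking along -z (the intrinsics and any distortion apply to the point x, -y, -z); pixel columns grow to the right and rows downward; lengths in m; the calibration is good to about 2 mm. The wrist camera is an equidistant fisheye: a pixel r from the principal point sees the ray r / f radians off the axis. A picture is of the moment at which its call begins: read the wrist's pose just before it. camera_params takes no time and is no camera call.
A pose or a line that the arm cannot do raises ctrl.MotionError and nothing moves.
- ctrl.sign_off(): hands the job in; it is judged then, once.
Readings, each from a call of its own:
- ctrl.current_t(): time.
- ctrl.current_q(): joint angles.
- ctrl.current_dq(): joint speeds.
- ctrl.current_effort(): joint torques, N m.
- ctrl.current_tool_pos(): TCP position.
- ctrl.current_eef_rot(): TCP orientation.
- ctrl.current_contact_force(): force on the tool from outside, world axes, zero at the start.
- ctrl.current_wrist_torque(): the same for the moment, N m.
- ctrl.current_grip_width(): opening from 0.0 (shut) to 1.0 (fully open).
- ctrl.current_grasp_force(): force on a finger pad.
Only numpy, scipy, OpenCV 4.12 (cv2) and the standard library are available. Lean on these libraries where they do the work, as an engineer would, in place of code of your own. Each camera call takes 0.05 s, during which the arm holds its last target. There are 200 camera calls.

## Working session

There is one attempt and no reset: what is moved stays moved. The work goes in short steps, each a Python script; the robot and the scene stay as the last script left them, time stands still between calls to the robot, and variables do not carry over. Pictures are saved under pics/ and viewed, at most 10 in all, crops included, and the job is handed in when it is done.

```bash
mkdir -p pics; python3 - <<'E'
from bench import ctrl
import cv2,numpy as np
for n in("top","scene","wrist"):
    im=ctrl.read_camera(n); cv2.imwrite(f"pics/{n}0.png",im)
    p=ctrl.camera_params(n); print(n,{k:(np.round(v,4).tolist() if hasattr(v,'__len__') and not isinstance(v,str) else v) for k,v in p.items()})
print(ctrl.current_t(),ctrl.current_tool_pos(),np.round(ctrl.current_eef_rot(),3))
a=cv2.imread("pics/top0.png");b=cv2.imread("pics/scene0.png")
E
```

```text
top {'fx': 408.0239554660025, 'fy': 408.0239554660025, 'cx': 258.29096342288295, 'cy': 199.51410880841658, 'pose': [[-0.0012, 0.9821, -0.1885, 0.4417], [-0.999, -0.0095, -0.0432, 0.0839], [-0.0442, 0.1882, 0.9811, 0.9242], [0.0, 0.0, 0.0, 1.0]]}
scene {'fx': 373.3304445299186, 'fy': 373.3304445299186, 'cx': 255.3112946062881, 'cy': 194.2778141388719, 'pose': [[0.5404, 0.5653, -0.6232, 0.0621], [-0.8413, 0.3523, -0.4101, -0.2448], [-0.0123, 0.7459, 0.666, 0.6571], [0.0, 0.0, 0.0, 1.0]]}
wrist {'fx': 297.3186396354542, 'fy': 297.3186396354542, 'cx': 253.742462880744, 'cy': 195.2099484051426, 'T_tool_cam': [[0.0002, 0.9681, 0.2506, 0.0705], [1.0, -0.0001, -0.0004, 0.0014], [-0.0003, 0.2506, -0.9681, -0.1722], [0.0, 0.0, 0.0, 1.0]]}
0.15 [0.15259991 0.6057866  0.21346158] [[-0.97   0.244 -0.   ]
 [ 0.244  0.97  -0.001]
 [ 0.    -0.001 -1.   ]]
```

View pics/top0.png

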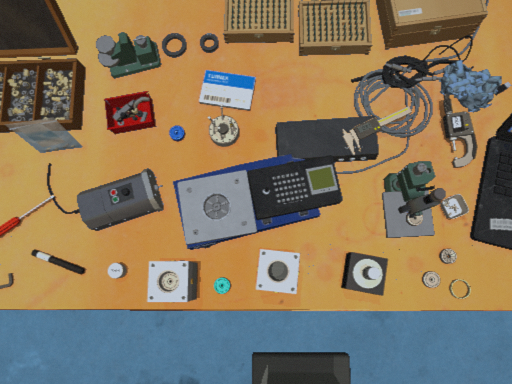

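View pics/scene0.png

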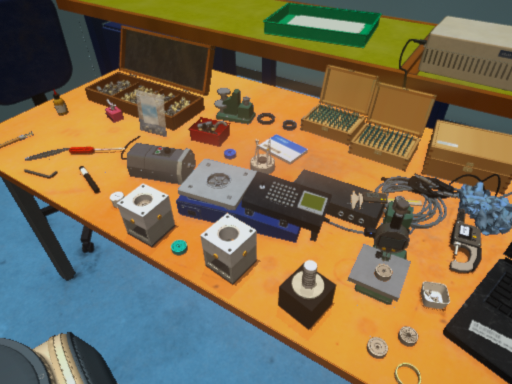

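```bash
cat > h.py <<'E'
import cv2,numpy as np
from bench import ctrl
def ray(name,uv,T=None):
    p=ctrl.camera_params(name); x=(uv[0]-p["cx"])/p["fx"]; y=(uv[1]-p["cy"])/p["fy"]
    if name=="wrist":
        r=np.hypot(x,y); s=np.sin(r)/r if r>1e-9 else 1.; d=np.array([x*s,-y*s,-np.cos(r)]); P=T@p["T_tool_cam"]
    else: d=np.array([x,-y,-1.]); P=p["pose"]
    return P[:3,3],P[:3,:3]@d
def onplane(name,uv,z,T=None):
    o,d=ray(name,uv,T); return o+d*(z-o[2])/d[2]
def tool():
    T=np.eye(4); T[:3,3]=ctrl.current_tool_pos(); T[:3,:3]=ctrl.current_eef_rot(); return T
def down(yaw): # tool y axis at yaw (deg) in the world
    a=np.radians(yaw); y=np.array([np.cos(a),np.sin(a),0]); z=np.array([0,0,-1.]); return np.c_[np.cross(y,z),y,z]
E
python3 - <<'E'
from h import *
im=cv2.imread("pics/top0.png"); g=cv2.cvtColor(im,cv2.COLOR_BGR2HSV)
m=((g[...,1]<50)&(g[...,2]>150)).astype(np.uint8)
for c in cv2.findContours(m,cv2.RETR_EXTERNAL,cv2.CHAIN_APPROX_NONE)[0]:
    if cv2.contourArea(c)>150:
        r=cv2.minAreaRect(c)
        if 235<r[0][1]<310: print(np.round(r[0],1),np.round(r[1],1),r[2],'z.1',onplane("top",r[0],.1).round(4),'z.071',onplane("top",r[0],.071).round(4),
          'edges',[onplane("top",q,.1)[:2].round(3).tolist() for q in cv2.boxPoints(r)])
cv2.imwrite("pics/crop.png",cv2.resize(im[235:310,130:400],None,fx=2.9,fy=2.9,interpolation=cv2.INTER_CUBIC))
E
```

```text
[431.5 279. ] [14. 15.] 90.0 z.1 [ 0.439  -0.2174  0.1   ] z.071 [ 0.4389 -0.228   0.071 ] edges [[0.452, -0.204], [0.452, -0.233], [0.426, -0.231], [0.426, -0.202]]
[115. 270.] [14. 14.] 90.0 z.1 [0.4576 0.4107 0.1   ] z.071 [0.4581 0.4222 0.071 ] edges [[0.472, 0.426], [0.472, 0.397], [0.444, 0.395], [0.444, 0.424]]
[167. 281.] [40. 40.] 90.0 z.1 [0.4356 0.3034 0.1   ] z.071 [0.4354 0.3111 0.071 ] edges [[0.475, 0.346], [0.475, 0.264], [0.397, 0.262], [0.397, 0.342]]
[367.5 273. ] [28. 29.] 90.0 z.1 [ 0.4508 -0.0946  0.1   ] z.071 [ 0.4511 -0.1009  0.071 ] edges [[0.478, -0.068], [0.478, -0.124], [0.424, -0.121], [0.424, -0.065]]
[277.9 271. ] [40.6 40.6] 6.34019136428833 z.1 [0.455  0.0814 0.1   ] z.071 [0.4554 0.0813 0.071 ] edges [[0.42, 0.126], [0.5, 0.117], [0.49, 0.036], [0.412, 0.047]]
```

View pics/crop.png

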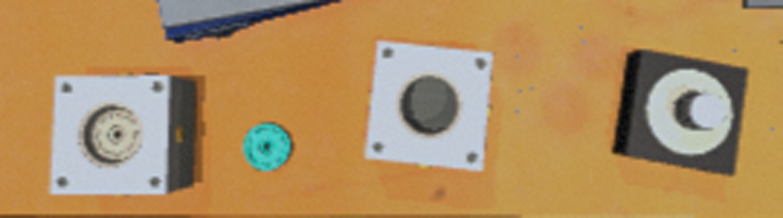

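The enlarged crop shows three candidates along the front edge:
- The left stand, top px (167,281), has a cream disc in its bore, so it is the loaded one.
- The middle stand, (278,271), has only a dark floor in its bore, so it is empty.
- The rod in the black block is at (367,273).

The turquoise look-alike at (222,285) stays alone. Next I'll look at the loaded stand and the rod from close by.

```bash
python3 - <<'E'
from h import *
R=down(90); ims=[]
for n,p in(("ls",[.4356,.3034,.25]),("rod",[.451,-.101,.25])):
    print(n,np.round(ctrl.ik(p,R),1)); ctrl.goto(p,R); ctrl.sleep(.2)
    T=tool(); im=ctrl.read_camera("wrist"); np.save(f"pics/T_{n}.npy",T); cv2.imwrite(f"pics/w_{n}.png",im); ims.append(im)
    print(ctrl.current_t(),T[:3,3].round(4))
cv2.imwrite("pics/both.png",cv2.resize(np.hstack(ims),(800,300)))
E
```

```text
ls [ 28.4  18.6  87.4  -0.   74.  -61.6]
1.9333 [0.4353 0.304  0.2499]
rod [ -20.    12.8   96.    -0.    71.1 -110. ]
3.6833 [ 0.4512 -0.1003  0.25  ]
```

View pics/both.png

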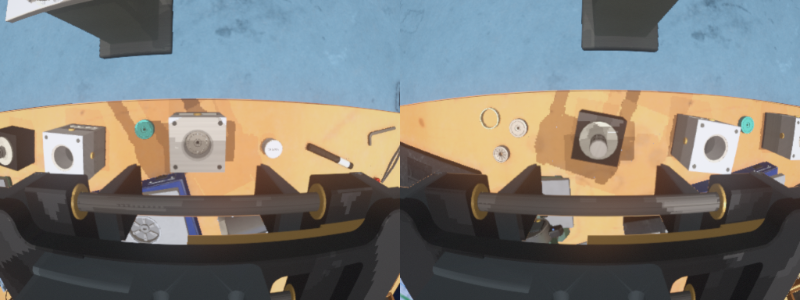

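In the left view the loaded stand's top is centred near (252,183) at full resolution, with the ridged disc in its bore. In the right view the rod's collar is near (256,185), with the handle top above it near (256,166). I'll measure both now.

```bash
python3 - <<'E'
from h import *
crops=[]
for n,box,z in(("ls",(200,130,310,235),.1),("rod",(200,120,310,225),.071)):
    im=cv2.imread(f"pics/w_{n}.png"); T=np.load(f"pics/T_{n}.npy"); x0,y0,x1,y1=box
    c=im[y0:y1,x0:x1]; g=cv2.cvtColor(c,cv2.COLOR_BGR2HSV)
    m=((g[...,1]<45)&(g[...,2]>(120))).astype(np.uint8)
    k=max(cv2.findContours(m,cv2.RETR_EXTERNAL,cv2.CHAIN_APPROX_NONE)[0],key=cv2.contourArea)
    P=np.array([onplane("wrist",q[0]+[x0,y0],z,T)[:2] for q in k],np.float32)
    r=cv2.minAreaRect(P); print(n,'rect',np.round(r[0],4),np.round(r[1],4),r[2])
    if n=="rod":
        L=P[P[:,0]>np.median(P[:,0])-.01]; A=np.c_[2*L,np.ones(len(L))]; s=np.linalg.lstsq(A,(L**2).sum(1),rcond=None)[0]
        print('circle',s[:2],np.sqrt(s[2]+s[0]**2+s[1]**2))
    d=cv2.resize(c,None,fx=3.6,fy=3.6); cv2.drawContours(d,[(k*3.6).astype(int)],-1,(0,0,255),1); crops.append(cv2.resize(d,(395,378)))
cv2.imwrite("pics/seg.png",np.hstack(crops))
E
```

```text
ls rect [0.4347 0.304 ] [0.0868 0.0804] 0.03988342359662056
rod rect [ 0.448 -0.101] [0.0647 0.068 ] 80.6564712524414
circle [ 0.448505   -0.09773034] 0.03161640340991338
```

View pics/seg.png

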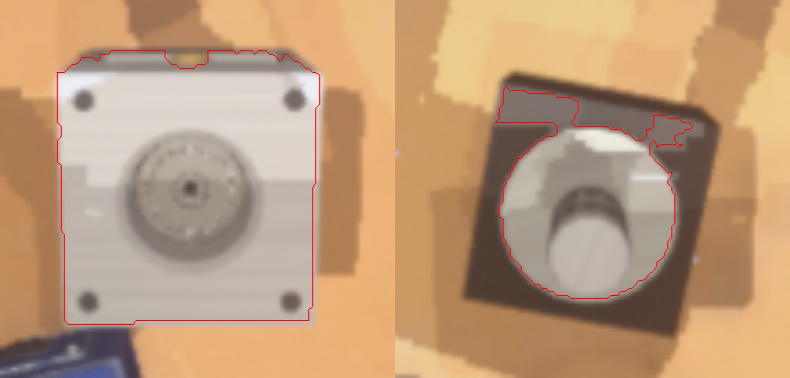

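The outlines show the collar cleanly at crop x 502–676, y 128–299. The stand's four screw holes are at (84,100), (294,99), (88,302) and (290,301), so its bore centre is about (190,199). The rectangle fits picked up the front faces, so I'll use these points instead.

```bash
python3 - <<'E'
from h import *
T=np.load("pics/T_ls.npy"); s=np.array([395/110,378/105])
f=lambda q,o:(np.array(q)+.5)/s+o-.5
H=np.array([onplane("wrist",f(q,[200,130]),.1,T)[:2] for q in((84,100),(294,99),(290,301),(88,302))]); print("ls",H.round(4).tolist(),H.mean(0))
print("bore",onplane("wrist",f((190,198),[200,130]),.1,T)[:2])
T=np.load("pics/T_rod.npy")
E=np.array([onplane("wrist",f(q,[200,120]),.071,T)[:2] for q in((107,213),(281,213),(194,299),(194,128))]); print("collar",E.round(4).tolist(),E.mean(0))
print("handle top",onplane("wrist",f((590-395,254),[200,120]),.127,T)[:2])
p=onplane("top",(374,272),.127); print("top cam handle",p)
E
```

```text
ls [[0.4059, 0.272], [0.4056, 0.3359], [0.4698, 0.336], [0.4702, 0.2718]] [0.43787165 0.30391756]
bore [0.4364387  0.30424823]
collar [[0.4516, -0.1281], [0.4515, -0.0696], [0.4815, -0.0988], [0.423, -0.0989]] [ 0.4519082  -0.09885661]
handle top [ 0.45222105 -0.09859421]
top cam handle [ 0.45230635 -0.10111595  0.127     ]
```

```bash
python3 - <<'E'
from h import *
ctrl.command_gripper(.6)
ctrl.move_l([.452,-.099,.12],.2); print(ctrl.move_l([.452,-.099,.083],.08,contact_N=8))
ctrl.command_gripper(0); print(ctrl.current_grip_width(),ctrl.current_grasp_force(),ctrl.current_tool_pos())
ctrl.move_l([.452,-.099,.15],.08); ctrl.move_l([.452,-.099,.24],.15)
print(ctrl.current_grip_width(),ctrl.current_contact_force())
ctrl.move_l([.437,.304,.24],.2); ctrl.sleep(.3)
T=tool(); np.save("pics/T_h.npy",T); im=ctrl.read_camera("wrist"); cv2.imwrite("pics/held.png",im)
sc=ctrl.read_camera("scene"); 
cv2.imwrite("pics/held2.png",np.hstack([cv2.resize(im[60:230,150:350],(400,340)),cv2.resize(sc[20:270,50:300],(340,340))]))
print(T[:3,3],ctrl.current_t(),ctrl.current_contact_force(),ctrl.current_wrist_torque())
E
```

```text
False
0.25534306125961004 30.000747917433586 [ 0.45210919 -0.09908824  0.08315646]
0.25889313330670444 [ 0.09985589  0.77296531 -2.25493879]
[0.43703938 0.30378449 0.2400216 ] 10.7 [ 0.1670873  -0.16143355 -2.44515967] [0.03819432 0.00146467 0.03592615]
```

View pics/held2.png

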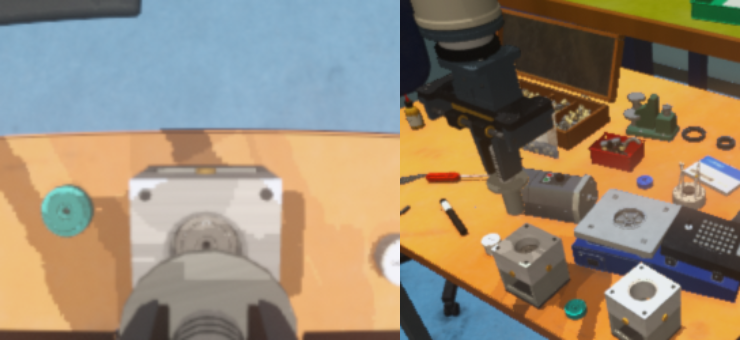

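The rod is held upright over the loaded stand. The disc shows at crop (207,240) just inside the bore, and the collar is centred on it sideways. Next I'll lower it with a contact guard.

```bash
python3 - <<'E'
from h import *
p=[.4372,.304]
print(ctrl.move_l(p+[.185],.1,contact_N=8)); print(ctrl.move_l(p+[.162],.03,contact_N=6),ctrl.current_tool_pos(),ctrl.current_contact_force()); ctrl.sleep(.2)
if ctrl.current_tool_pos()[2]<.166:
    print(ctrl.move_l(p+[.116],.02,contact_N=25))
    print(ctrl.current_tool_pos(),ctrl.current_contact_force(),ctrl.current_grip_width(),ctrl.current_grasp_force(),ctrl.current_t())
cv2.imwrite("pics/down.png",ctrl.read_camera("scene")[150:300,80:280].repeat(3,0).repeat(3,1))
E
```

```text
False
False [0.43729742 0.30406416 0.16214484] [ 0.85748334 -0.07549233 -1.77020324]
True
[0.43717863 0.30401179 0.11814639] [-1.18097402 -1.07219135  8.57272171] 0.2577255831951825 30.001358600857202 14.5167
```

View pics/down.png

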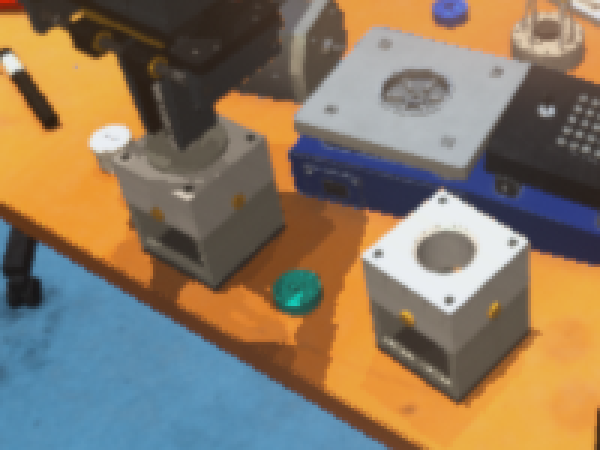

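It stopped exactly where the collar should land (TCP z 0.118), and the picture shows the collar flat on the stand's top at about (185,150). I'll release, retreat and check.

```bash
python3 - <<'E'
from h import *
ctrl.command_gripper(.6); ctrl.sleep(.2); ctrl.move_l([.4372,.304,.25],.12); ctrl.sleep(.3)
T=tool(); w=ctrl.read_camera("wrist"); s=ctrl.read_camera("scene")
cv2.imwrite("pics/end.png",np.hstack([cv2.resize(w[120:240,190:310],(400,400),interpolation=2),cv2.resize(s[170:260,100:190],(400,400),interpolation=2)]))
print(ctrl.current_t(),ctrl.current_contact_force(),ctrl.current_grip_width(),T[:3,3]); np.save("pics/T_e.npy",T)
E
```

```text
17.075 [-0.57556768 -0.64884004  0.17659725] 0.6004835925064341 [0.43711136 0.30395353 0.24971913]
```

View pics/end.png

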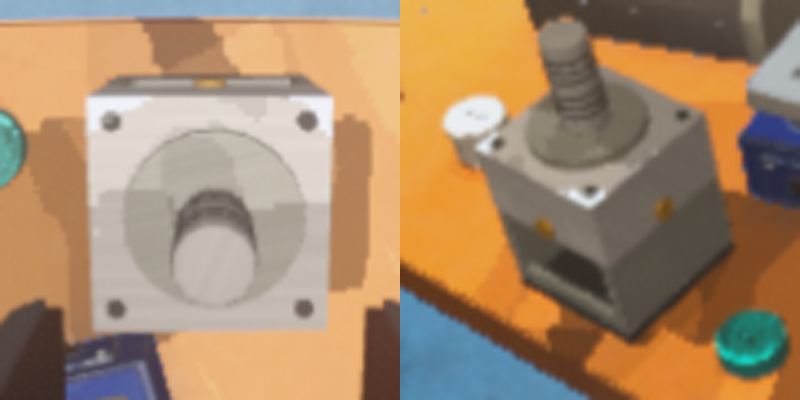

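The rod stands upright with its collar flat and centred on the stand: collar centre (214,218), screw-hole centre about (210,214). The foot reaches 55 mm down, past the 40 mm point where the disc comes free. I'll hand it in.

```bash
python3 -c "
from bench import ctrl
print(ctrl.sign_off())"
```

```text
the job is handed in; nothing more can be done
None
```

I handed the job in at about 17 s: the rod is released and upright in the loaded stand's bore with its collar down, and its foot went well past the disc's release depth, but I never saw the disc on the stand's floor.

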